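Return the tasting service to its fitted oak holders

ROBOT

A 6-joint arm with a two-finger parallel gripper is mounted at the origin on the work surface; the furniture and walls round the work are solid. World frame = base frame: x ahead of the robot, y to its left, z up, the work surface at z = 0. Lengths are in m, angles in degrees, forces in N, time in s.
With the tool pointing down it reaches from about 0.275 to 0.85 m from the base axis. Payload 19 kg.
Tool frame: the origin (TCP) lies midway between the tips of the shut fingers; the grasp point (between the pads) lies hold_point_z behind it (hold_point_z is the distance from the TCP to the grasp point, in m); z points along the fingers, y is the line along which they close (so a half turn about z gives the same grasp; the last joint's range is limited). The gripper opens to 85 mm and grips with 20 to 120 N. Pads are 22 mm wide; open, the fingers measure 114 mm over their backs; the gripper's body (76 mm by 85 mm) begins 54 mm behind the grasp point. The pads swing forward as they close: fully open they stand 13 mm farther back than shut.
Start: joints at [-84.053, 8.623, 82.357, -0, 89.026, -7.678], TCP at [0.135, -0.559, 0.231] pointing down, gripper open.
Joint ranges: [-160.23, 160.23], [-39.13, 120.54], [6.94, 153.29], [-79.49, 259.48], [9.18, 160.14], [-161.06, 161.06]. Speed limits (degrees/s): [108.29, 108.29, 127.2, 172.46, 172.46, 172.46].

INTERFACE

Orientations are given as [roll, pitch, yaw] about the fixed x, y, z axes, in that order (R = Rz(yaw) Ry(pitch) Rx(roll)).
In Python, from bench import state, capture, camera_model, hand_in, hold_point_z gives the robot as it stands.
- The arm moves only by the tool arm_command, never from a script. Its argument "motion" is a list of rows, each a list of 3 entries, a list of its own where there are three numbers: the shift along the tool's x, y, z normalised to -1 to 1, where 1 is 200 mm, then the turn about the tool's z normalised to -1 to 1, where 1 is 360 degrees, then the closure, from 0 (fully open) to 1 (shut). A call has 1 to 10 rows; each row shifts and turns the commanded pose from where the row before left it, along the tool's axes as they then stand; what a row does not reach is not made up. A row lasts 1/8 s, in which the tool goes at most 62.5 mm and 10.7 degrees, less where a joint would pass 70% of its speed; a pose out of reach is approached as far as the arm can. A call with a number of a shift or a turn outside -1 to 1 is refused whole. A call with a gripper value outside its range is refused whole. The fingers move at their own pace and stop on an object; "grip_force" is the grip in N (left out, the last holds). Time passes only in rows, so rows that do not move let the fingers close. It gives the time, the measured TCP pose, the force, the opening and the grip force at its end, in the units of the state.
- state(): the state, without advancing time (a new reading comes with each control period).
- capture(name): name is "scene" or "top"; returns the picture (400x640x3 uint8, blue, green, red); there is no depth.
- camera_model(name): a dict with "intrinsics" (3x3 intrinsics, pixels), "k1" (the pictures are not rectified: a ray, as slopes to the right and down, at radius r is drawn at 1 + k1 r^2 times it, then the intrinsics apply), "rvec" (rotation vector, rad) and "tvec" (3), from world to camera coordinates, as OpenCV has them. Camera axes: x right, y down, z forward; pixel columns grow to the right and rows downward; lengths in m; the calibration is good to about 2 mm. A picture is of the moment at which its call begins. camera_model takes no time and is no camera call.
- hand_in(): hands the job in; it is judged then, once.
The state is a dict: "time_s": time; "q": joint angles; "joint_velocities": joint speeds; "joint_efforts": joint torques, N m; "ee_pos": TCP position; "tool_rot": TCP orientation; "force": force on the tool from outside, world axes, zero at the start; "moment": the same for the moment, N m; "width": finger opening in m; "gripper_force": force on a finger pad.
Only numpy, scipy, OpenCV 4.12 (cv2) and the standard library are available. Lean on these libraries where they do the work, as an engineer would, in place of code of your own. Each camera call takes 0.05 s, during which the arm holds its last target. There are 200 camera calls.

TASK

The tasting is over: put the service pieces back where they belong. Stand the vacuum pump in the larger round oak well and the cork stopper, still on its cap, in the smaller one; lay the matchbox flat, label up, in the notched oak tray; and lift the slate out of its plain drying block and slide it down between the brass guides of the stand until it sits on the foot. Do not move or upset the tasting glass.

Things in the scene. Friction and masses are not known exactly. Their poses are not given: they have to be found in the camera images.
- pump: white hand vacuum pump with a black top grip, loose, upright, about 90 g, rigid (the plunger is fixed). Round about z: foot 44 mm across up to 27 mm high, smooth body 36 mm across up to 73 mm, black grip 39 mm across up to the top at 99 mm. Origin: centre of its underside, z up.
- stopper: turned cork stopper standing on its wider round cap, loose, 45 g, 37 mm tall. Cap 29 mm across at the bottom, the cork tapers slightly to about 22 mm across at the top; take it by the upper half. Origin: centre of its underside, z up.
- matchbox: matchbox lying flat, loose, 16 g, 37 mm (x) by 56 mm (y) by 17 mm high, orange label on top. It does not open here. Origin: centre of its underside, y along its length, z up.
- slate: black slate plate with a dark wooden grip rail along its top, loose, about 120 g, upright in the slot of the drying block. Plate 6 mm thick (x), 80 mm wide (y); rail 14 mm thick (x), 80 mm long (y), from 80 to 100 mm above the lower edge: pinch it across x from above. Both faces alike. Origin: centre of the lower edge (at the start 8 mm above the table), z up.
- drying_block: plain low oak block, fixed, 70 mm (x) by 60 mm (y) by 32 mm high, with one open slot along y in the middle of its top, 9 mm wide, floor 8 mm above the table; the slate stands in it at the start, in the plane of the slot. Origin: centre of the underside.
- pump_well: larger round turned oak well with a brass band, fixed, for the pump: 82 mm across the rim, 26 mm high, grey felt floor 8 mm above the table; the bore is 58 mm across, flaring to 66 mm in its upper 8 mm. Origin: centre of the underside, z up.
- stopper_well: smaller round turned oak well with a brass band, fixed, for the stopper: 63 mm across the rim, 18 mm high, grey felt floor 8 mm above the table; the bore is 41 mm across, flaring to 49 mm in its upper 7 mm, so fingers must stay above its rim. Origin: centre of the underside, z up.
- match_tray: rectangular oak tray, fixed: 71 mm (x) by 90 mm (y), felt floor 6 mm and rim 15 mm above the table, recess 51 mm (x) by 70 mm (y). In the middle of both long sides the rim is cut away over 50 mm (along y) for the fingers. The matchbox lies with its length along the tray's y, either way round. Origin: centre of the underside, z up.
- slate_stand: oak stand, fixed; foot 50 mm (x) by 122 mm (y), 14 mm high. It holds the slate upright in its plane x = 0, width along y, either face forward. Two facing vertical brass channels 10 mm wide (x), bottoms 86 mm apart (y), lips 68 mm apart, up to height 66 mm; above that they flare to a mouth 23 by 98 mm at 79 mm. Fully down: lower edge on the foot, 14 mm up. Origin: centre of the underside, z up.
- glass: empty clear stemmed tasting glass, loose bystander, standing near the robot on its right, 65 mm across, 155 mm tall; leave it alone. Origin: centre of its underside.
There are look-alikes about, which are no part of the job. What is shaped like the pump_well but red is not meant.

How it is judged (in metres and radians):
At the end, for the whole second after the job is handed in: Pump in the larger and stopper in the smaller well (10 mm of centre, under 4 mm off the floor), matchbox flat in the tray (10 mm, in line 0.35 rad), slate between the guides (7 mm, in line 0.12 rad, under 4 mm off the foot); all upright to 0.12 rad, released, at rest; glass not upset (horizontal distance between pump and pump_well below 0.01 m and z of pump in the frame of pump_well below 0.012 m and angle between each of pump, stopper, matchbox, slate's own z axis and vertical below 0.12 rad and linear speed of each of pump, stopper, matchbox, slate below 0.02 m/s and angular speed of each of pump, stopper, matchbox below 0.2 rad/s and horizontal distance between stopper and stopper_well below 0.01 m and z of stopper in the frame of stopper_well below 0.012 m and x of matchbox in the frame of match_tray between -0.01 and 0.01 m and y of matchbox in the frame of match_tray between -0.01 and 0.01 m and z of matchbox in the frame of match_tray below 0.01 m and angle between the y axis of matchbox and the y axis of match_tray, either way round below 0.35 rad and x of slate in the frame of slate_stand between -0.007 and 0.007 m and y of slate in the frame of slate_stand between -0.007 and 0.007 m and z of slate in the frame of slate_stand below 0.018 m and angle between the y axis of slate and the y axis of slate_stand, either way round below 0.12 rad and angular speed of slate below 0.8 rad/s); the robot touches nothing.
It fails at once if the tasting glass is pushed more than 30 mm or tipped (distance of glass from where it was at the start of the episode above 0.03 m or angle between glass's own z axis and vertical above 0.35 rad).
It also fails if it takes over 106 s, if anything falls off the work surface, if the arm or the gripper's body presses on something with over 40 N, if the wrist force passes 120 N, or if a joint passes its speed limit or range.

## Working session

There is one attempt and no reset: what is moved stays moved. The work goes in short steps, Python scripts to look and compute and a tool call to move; the robot and the scene stay as the last step left them, time stands still between calls to the robot, and variables do not carry over. Pictures are saved under pics/ and viewed, at most 14 in all, crops included, and the job is handed in when it is done.

Besides the shell and the picture viewer there is one more tool, called after "Call:" as name(argument=value, ...), one argument or row to a line, values as JSON. arm_command: Moves the arm, as the interface text tells. Its arguments: {"type":"object","properties":{"motion":{"type":"array"},"grip_force":{"type":"number"}},"required":["motion"]}

```bash
ls; mkdir -p pics; python3 - <<'E'
from bench import *
import cv2,numpy as np
print(state(),hold_point_z if not callable(hold_point_z) else hold_point_z())
for n in("scene","top"):
    im=capture(n); cv2.imwrite(f"pics/{n}0.png",im); m=camera_model(n); print(n,m)
    R=cv2.Rodrigues(np.array(m["rvec"]))[0]; print("C",-R.T@np.array(m["tvec"]).ravel())
E
```

```text
pics
{'time_s': 0.0, 'q': array([-8.40527118e+01,  8.65049686e+00,  8.23928613e+01,  7.15915837e-04,
        8.90239675e+01, -7.67739054e+00]), 'joint_velocities': array([-0.06702485, -0.02996993, -0.05680114,  0.00410508, -0.00454687,
        0.02941849]), 'joint_efforts': array([-4.79715221e-03, -7.13065982e+01, -5.70873535e+01, -6.20179035e-04,
        8.96143756e-03, -9.09105495e-06]), 'ee_pos': array([ 0.13541007, -0.55858775,  0.23068121]), 'tool_rot': array([-1.79933373e+02, -9.70376006e-03,  1.36246605e+01]), 'force': array([ 0.70218564,  0.74243939, -0.21414577]), 'moment': array([0.00723923, 0.02990263, 0.03704461]), 'gripper_force': 0.0, 'width': 0.08540077093714725} 0.0187
scene {'intrinsics': array([[414.29688626,   0.        , 310.65471894],
       [  0.        , 414.29688626, 197.33575187],
       [  0.        ,   0.        ,   1.        ]]), 'k1': -0.013758664805910674, 'rvec': array([ 1.16300486, -2.41262187,  0.9485198 ]), 'tvec': array([0.2920013 , 0.26974346, 1.11062195])}
C [-0.23572798  0.58575917  0.9964065 ]
top {'intrinsics': array([[449.39306572,   0.        , 312.5780536 ],
       [  0.        , 449.39306572, 202.99996987],
       [  0.        ,   0.        ,   1.        ]]), 'k1': -0.01529896100598451, 'rvec': array([ 2.1711456 , -2.16392798,  0.2273459 ]), 'tvec': array([0.02391948, 0.43983675, 1.22560607])}
C [0.24837093 0.09606315 1.27484214]
```

View pics/scene0.png

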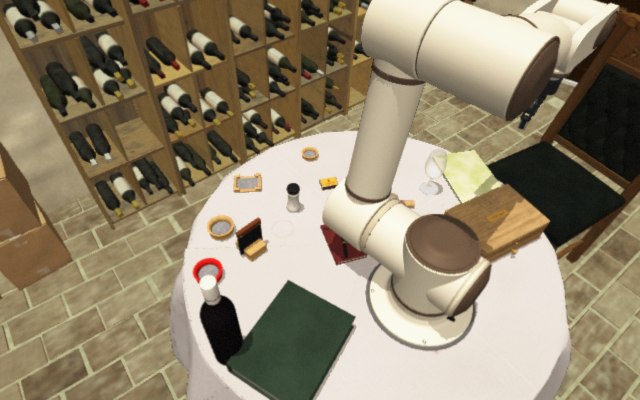

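View pics/top0.png

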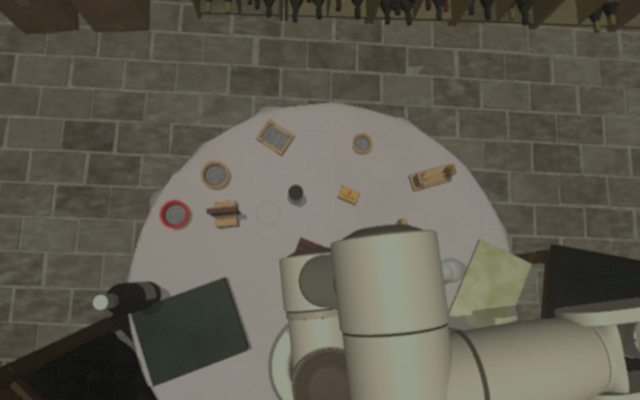

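The scene view shows the wells, tray, pump, slate in its block and matchbox on the left of the arm. The top view shows the tray (276,137), small well (362,143), large well (215,174), red decoy (175,214), slate and block (225,212), pump (296,193), matchbox (348,194), stand (433,177), stopper (~402,222) and glass (452,270). Next: zoomed crops with helpers.

```bash
cat > h.py <<'E'
from bench import *
import cv2,numpy as np
def cam(n):
    m=camera_model(n); R=cv2.Rodrigues(np.array(m["rvec"]))[0]; t=np.array(m["tvec"]).ravel()
    return m["intrinsics"],np.array([m["k1"],0,0,0.]),R,t
def ray(n,uv):
    K,d,R,t=cam(n)
    p=cv2.undistortPoints(np.array(uv,float).reshape(-1,1,2),K,d).reshape(-1,2)
    D=np.c_[p,np.ones(len(p))]@R
    return -R.T@t,D/np.linalg.norm(D,axis=1)[:,None]
def plane(n,uv,z):
    C,D=ray(n,uv); return C+D*((z-C[2])/D[:,2])[:,None]
def tri(uv_top,uv_scene):
    (A,a),(B,b)=ray("top",uv_top),ray("scene",uv_scene); out=[]
    for u,v in zip(a,b):
        s=np.linalg.lstsq(np.c_[u,-v],B-A,rcond=None)[0]
        p,q=A+s[0]*u,B+s[1]*v; out.append([*(p+q)/2,np.linalg.norm(p-q)])
    return np.array(out)
def proj(n,P):
    K,d,R,t=cam(n); return cv2.projectPoints(np.array(P,float).reshape(-1,1,3),cv2.Rodrigues(R)[0],t,K,d)[0].reshape(-1,2)
E
python3 - <<'E'
import cv2,numpy as np
a=cv2.imread("pics/top0.png")[100:240,130:480];b=cv2.imread("pics/scene0.png")[140:290,180:450]
o=np.zeros((585,702,3),np.uint8)
o[:280,:700]=cv2.convertScaleAbs(cv2.resize(a,None,fx=2,fy=2,interpolation=3),alpha=1.4);o[282:582,:540]=cv2.resize(b,None,fx=2,fy=2,interpolation=3)
cv2.imwrite("pics/crop0.png",o)
E
```

```text
(no output)
```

View pics/crop0.png

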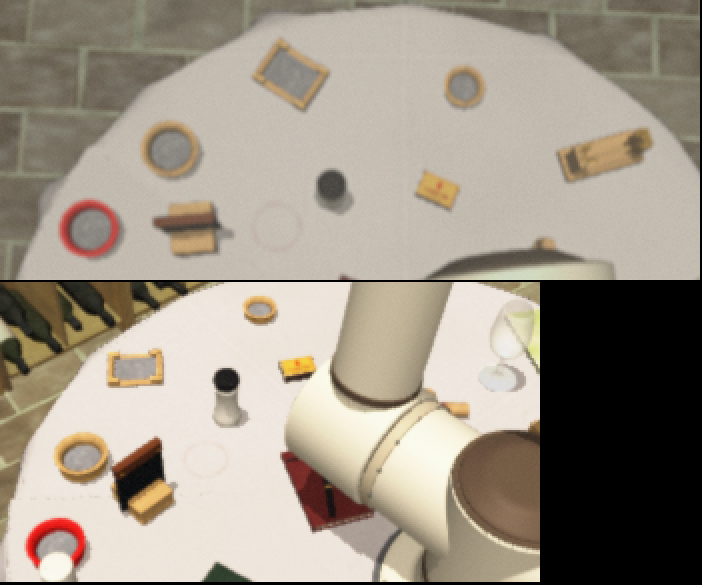

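The crop shows everything clear of the arm: tray, both wells, pump, label, the slate's rail with block, and the stand at top (~432,177). The stopper is partly hidden near (402,222). Now the colour masks.

```bash
cat >> h.py <<'E'
def comps(n,im,lo,hi,roi,amin=40):
    x0,y0,x1,y1=roi; h=cv2.cvtColor(im,cv2.COLOR_BGR2HSV); m=cv2.inRange(h,np.array(lo),np.array(hi))
    k=np.zeros_like(m); k[y0:y1,x0:x1]=m[y0:y1,x0:x1]; k=cv2.morphologyEx(k,cv2.MORPH_CLOSE,np.ones((3,3)))
    r=[]
    for c in cv2.findContours(k,cv2.RETR_CCOMP,cv2.CHAIN_APPROX_NONE)[0]:
        if cv2.contourArea(c)>=amin: r.append(c)
    return r
def show(n,cs):
    for c in cs:
        M=cv2.moments(c);(cx,cy),wh,a=cv2.minAreaRect(c)
        print(n,"cen",np.round([M['m10']/M['m00'],M['m01']/M['m00']],1),"area",M['m00'],"rect",np.round([cx,cy,*wh,a],1))
E
python3 - <<'E'
from h import *
t=cv2.imread("pics/top0.png");s=cv2.imread("pics/scene0.png")
print("hsv samples top",[cv2.cvtColor(t,cv2.COLOR_BGR2HSV)[y,x] for x,y in((198,174),(215,174),(296,193),(210,211),(348,190),(300,160))])
print("hsv samples sc",[cv2.cvtColor(s,cv2.COLOR_BGR2HSV)[y,x] for x,y in((208,230),(220,228),(293,188),(250,225),(328,183),(300,220))])
R1=(130,100,470,228);R2=(180,140,345,270)
print("OAK");show("t",comps("t",t,(8,80,60),(28,255,255),R1));show("s",comps("s",s,(8,80,60),(28,255,255),R2))
print("DARK");show("t",comps("t",t,(0,0,0),(180,255,70),R1));show("s",comps("s",s,(0,0,0),(180,255,60),R2))
E
```

```text
hsv samples top [array([ 16,  24, 139], dtype=uint8), array([ 24,  13, 100], dtype=uint8), array([18, 24, 53], dtype=uint8), array([ 11, 112,  84], dtype=uint8), array([ 20, 140, 146], dtype=uint8), array([ 16,  27, 142], dtype=uint8)]
hsv samples sc [array([ 19, 117, 236], dtype=uint8), array([ 11,  20, 177], dtype=uint8), array([40, 23, 33], dtype=uint8), array([ 10, 187, 131], dtype=uint8), array([ 18, 202, 234], dtype=uint8), array([ 16,  16, 239], dtype=uint8)]
OAK
t cen [225.2 213.6] area 474.0 rect [221.9 214.   24.5  29.2  85.2]
t cen [348.5 194.5] area 209.0 rect [348.5 194.5  19.1  12.3  24. ]
t cen [431.8 176.6] area 624.0 rect [432.8 176.5  15.8  46.2  74.7]
t cen [214.4 174.1] area 560.0 rect [214.5 174.   26.   27.   90. ]
t cen [214.7 174.5] area 373.0 rect [215.  174.5  22.   21.    0. ]
t cen [361.7 142.8] area 273.0 rect [361.8 142.7  18.7  19.2  76. ]
t cen [361.4 143.1] area 186.0 rect [361.5 143.   15.   16.    0. ]
t cen [274.9 136.9] area 639.0 rect [274.8 136.8  30.1  23.4  33. ]
t cen [274.8 136.7] area 456.5 rect [274.8 136.8  26.1  19.4  33.7]
s cen [254.9 
[... 695 characters left out ...]
[218.  203.5 127.   76.   90. ]
s cen [214.3 155.6] area 79.5 rect [214.1 155.9  17.    7.4  66. ]
DARK
t cen [226.  212.9] area 65.5 rect [225.  212.2   5.1  28.1  86.6]
t cen [295.2 192.5] area 131.0 rect [295.  192.5  13.   12.   90. ]
t cen [133.  164.4] area 44.0 rect [134. 164.  14.   8.  90.]
s cen [249.2 237.1] area 299.5 rect [248.7 237.5  15.5  32.1  48.4]
s cen [292.8 188.7] area 81.5 rect [293. 189.  10.  10.  90.]
s cen [186.6 175.8] area 94.5 rect [186.7 177.7  18.1   9.6  70.3]
s cen [192.4 157.6] area 373.0 rect [193.1 159.6  44.5  14.4  43.2]
s cen [251.  145.8] area 73.5 rect [251.  146.9  17.    8.2  54. ]
s cen [221.2 149.5] area 293.0 rect [223.1 150.9  23.7  26.6  86.2]
```

```bash
python3 - <<'E'
from h import *
np.set_printoptions(suppress=True,precision=4)
t=cv2.imread("pics/top0.png");s=cv2.imread("pics/scene0.png")
names="well_outer well_in swell_outer swell_in tray_outer tray_in match pumpgrip".split()
T=[(214.4,174.1),(214.7,174.5),(361.7,142.8),(361.4,143.1),(274.9,136.9),(274.8,136.7),(348.5,194.5),(295.2,192.5)]
S=[(220.4,227.1),(220.5,227.5),(309.5,153.3),(309.4,153.5),(247,183),(247.1,182.7),(328.5,182.1),(292.8,188.7)]
for n,r in zip(names,tri(T,S)): print(n,r)
def edges(nm,n,c,z):
    b=plane(n,cv2.boxPoints(cv2.minAreaRect(c)),z); e=np.diff(np.r_[b,b[:1]],axis=0)
    print(nm,"cen",b.mean(0),"len",np.linalg.norm(e,axis=1)[:2],"ang",np.degrees(np.arctan2(e[:2,1],e[:2,0])))
o=comps("t",t,(8,80,60),(28,255,255),(130,100,470,228))
o=[c for c in o]
edges("match","t",o[1],.017);edges("stand","t",o[2],.03);edges("tray","t",o[7],.012);edges("trayin","t",o[8],.012)
# rail
R=comps("t",t,(0,60,30),(13,255,120),(195,195,250,225),15);show("rail t",R)
R2=comps("s",s,(0,100,30),(14,255,170),(230,210,270,250),15);show("rail s",R2)
for c in R: edges("rail","t",c,.108)
for c in R2: edges("rail","s",c,.1)
E
```

```text
well_outer [0.5212 0.3014 0.0228 0.001 ]
well_in [0.5208 0.3012 0.0211 0.0002]
swell_outer [ 0.6208 -0.1194  0.0169  0.0006]
swell_in [ 0.6199 -0.1184  0.0171  0.0004]
tray_outer [0.636  0.1335 0.0126 0.0002]
tray_in [0.6359 0.1335 0.0142 0.0005]
match [ 0.4674 -0.0777  0.0198  0.0008]
pumpgrip [0.4586 0.0756 0.0942 0.001 ]Traceback (most recent call last):
  File "<stdin>", line 13, in <module>
  File "<stdin>", line 9, in edges
  File "h.py", line 12, in plane
    C,D=ray(n,uv); return C+D*((z-C[2])/D[:,2])[:,None]
        ~~~^^^^^^
  File "h.py", line 7, in ray
    K,d,R,t=cam(n)
            ~~~^^^
  File "h.py", line 4, in cam
    m=camera_model(n); R=cv2.Rodrigues(np.array(m["rvec"]))[0]; t=np.array(m["tvec"]).ravel()
ValueError: cameras: scene, top
```

Heights triangulate well (0.023, 0.017, 0.013, 0.020, 0.094). I'll fix the camera name and redo the rail and edges.

```bash
cat >> h.py <<'E'
np.set_printoptions(suppress=True,precision=4)
def edges(nm,n,c,z):
    b=plane(n,cv2.boxPoints(cv2.minAreaRect(c)),z); e=np.diff(np.r_[b,b[:1]],axis=0)
    print(nm,"cen",b.mean(0),"len",np.linalg.norm(e,axis=1)[:2],"ang",np.degrees(np.arctan2(e[:2,1],e[:2,0])))
E
python3 - <<'E'
from h import *
t=cv2.imread("pics/top0.png");s=cv2.imread("pics/scene0.png")
o=comps("top",t,(8,80,60),(28,255,255),(130,100,470,228))
edges("match","top",o[1],.017);edges("stand","top",o[2],.03);edges("tray","top",o[7],.012);edges("trayin","top",o[8],.012)
R=comps("top",t,(0,60,30),(13,255,120),(195,195,250,225),15);show("rail t",R)
R2=comps("scene",s,(0,100,30),(14,255,170),(230,210,270,250),15);show("rail s",R2)
for c in R: edges("rail","top",c,.108)
for c in R2: edges("rail","scene",c,.1)
M=cv2.inRange(cv2.cvtColor(t,cv2.COLOR_BGR2HSV),(8,70,110),(30,255,255));M[:,:380]=0;M[230:]=0;M[:,470:]=0
c=comps("top",t,(5,50,80),(30,255,255),(390,210,420,228),5);show("stopper",c)
h=cv2.cvtColor(t,cv2.COLOR_BGR2HSV)
print(h[208:216,200:245,0]);print(h[208:216,200:245,2])
E
```

```text
match cen [ 0.4677 -0.0783  0.017 ] len [0.0359 0.0547] ang [ -24.1371 -113.8484]
stand cen [ 0.5203 -0.3222  0.03  ] len [0.138  0.0461] ang [ -74.1675 -167.4612]
tray cen [0.6367 0.1336 0.012 ] len [0.0696 0.0883] ang [ -30.964 -123.243]
trayin cen [0.6364 0.1338 0.012 ] len [0.0579 0.0765] ang [ -31.6595 -123.9126]
rail t cen [221.7 209.9] area 123.0 rect [221.6 209.9   5.3  29.4  85. ]
rail s cen [248.  228.1] area 172.0 rect [248.2 228.1   7.5  28.1  55.3]
rail cen [0.4082 0.2663 0.108 ] len [0.0756 0.014 ] ang [ -84.5122 -173.7139]
rail cen [0.411 0.265 0.1  ] len [0.0811 0.026 ] ang [-84.1442 173.0346]
stopper cen [402.1 221.6] area 44.0 rect [401.5 221.5   5.   11.   90. ]
[[16 15 16 17 16 17 12 14 13 12 12 11 12 11 14 13 13 13 13 14 12 11 11 11
  11 10 10 10  9  9  9 10 10 10 10 10 10 10 20 18 18 18 19 16 16]
 [19 16 16 16 16 16 13 10  9 10 10 10 10 10 10 11 10  9 10 10 10  9 10  9
   9 10  8  9 10 11 10  9  9 10 11 10  9 12 15 18 17 16 18 18 17]
 [16 17 16 17 18 18 13 10 10 10 10 10 10 10 10 10 10 11 11  9 11 10 10 10
  10 10 10  9 10 10 11 11  9 12 11  9 10 14 19 15 15 18 
[... 1507 characters left out ...]
8  77  76  74  73  73  71
   70  69  70  69  66  65  64  62  60  59  55  56  56  54  56  53  58  58
   51  48  48  63  94 124 137 140 143]
 [139 140 139 138 139 136 124 105  91  82  75  67  63  60  60  60  57  57
   57  54  55  54  53  54  52  49  48  51  48  49  50  52  50  57  60  60
   56  51  50  59  83 110 125 135 136]
 [142 140 140 138 140 138 134 124 112 101  88  69  56  51  50  49  49  50
   48  47  48  53  53  59  60  61  59  63  63  64  63  66  69  75  80  80
   72  67  70  75  86 103 113 121 125]
 [138 141 139 140 138 140 140 136 132 126 112  93  71  60  56  58  60  60
   62  63  64  69  74  80  86  85  85  85  85  87  88  91  94  97  98  98
   87  81  88  95  97 102 106 108 109]]
```

```bash
cat > plan.py <<'E'
# plan.py x y z yaw [step_mm]  : rows from the current pose to the target (normalised tool increments)
from h import *
import sys
def plan(tgt,yaw,step=55,p=None,y0=None):
    s=state(); p=np.array(s["ee_pos"] if p is None else p,float); y0=s["tool_rot"][2] if y0 is None else y0
    d=np.array(tgt)-p; dy=(yaw-y0+180)%360-180
    n=max(int(np.ceil(np.linalg.norm(d)*1000/step)),int(np.ceil(abs(dy)/10)),1)
    print("from",p.round(4),round(y0,2),"rows",n)
    for i in range(n):
        a=np.radians(y0+dy*i/n); w=d/n
        r=[w@[np.cos(a),np.sin(a),0],w@[np.sin(a),-np.cos(a),0],-w[2]]
        print([[round(float(v)/.2,3) for v in r],round(-dy/n/360,4)])
if __name__=="__main__":
    a=list(map(float,sys.argv[1:])); plan(a[:3],a[3],*(a[4:5]))
E
python3 -c "
from h import *
print(tri([(221.7,209.9)],[(248,228.1)]))"
python3 plan.py 0.459 0.076 0.2 90
```

```text
[[0.4091 0.267  0.1028 0.0005]]
from [ 0.1354 -0.5586  0.2308] 13.62 rows 13
[[0.178, -0.208, 0.012], np.float64(-0.0163)]
[[0.199, -0.189, 0.012], np.float64(-0.0163)]
[[0.217, -0.167, 0.012], np.float64(-0.0163)]
[[0.233, -0.144, 0.012], np.float64(-0.0163)]
[[0.247, -0.119, 0.012], np.float64(-0.0163)]
[[0.257, -0.094, 0.012], np.float64(-0.0163)]
[[0.266, -0.067, 0.012], np.float64(-0.0163)]
[[0.271, -0.039, 0.012], np.float64(-0.0163)]
[[0.274, -0.011, 0.012], np.float64(-0.0163)]
[[0.273, 0.017, 0.012], np.float64(-0.0163)]
[[0.27, 0.045, 0.012], np.float64(-0.0163)]
[[0.264, 0.072, 0.012], np.float64(-0.0163)]
[[0.256, 0.099, 0.012], np.float64(-0.0163)]
```

Call:
arm_command(
  motion=[
    [[0.178,-0.208,0],-0.0163,0],
    [[0.199,-0.189,0],-0.0163,0],
    [[0.217,-0.167,0],-0.0163,0],
    [[0.233,-0.144,0],-0.0163,0],
    [[0.247,-0.119,0],-0.0163,0],
    [[0.257,-0.094,0],-0.0163,0],
    [[0.266,-0.067,0],-0.0163,0],
    [[0.271,-0.039,0],-0.0163,0],
    [[0.274,-0.011,0],-0.0163,0],
    [[0.273,0.017,0],-0.0163,0],
  ],
  grip_force=30,
)

```text
time_s: 1.35
ee_pos: [0.385, -0.069, 0.2313]
tool_rot: [180.0, -0.0, 72.5]
force: [0.5, -1.0, 0.3]
width: 0.0853
gripper_force: 0.0
```

```bash
python3 plan.py 0.459 0.076 0.17 90
```

```text
from [ 0.385  -0.069   0.2313] 72.5 rows 4
[[0.201, 0.034, 0.077], np.float64(-0.0122)]
[[0.198, 0.049, 0.077], np.float64(-0.0122)]
[[0.193, 0.064, 0.077], np.float64(-0.0122)]
[[0.188, 0.078, 0.077], np.float64(-0.0122)]
```

Call:
arm_command(
  motion=[
    [[0.201,0.034,0.077],-0.0122,0],
    [[0.198,0.049,0.077],-0.0122,0],
    [[0.193,0.064,0.077],-0.0122,0],
    [[0.188,0.078,0.077],-0.0122,0],
    [[0,0,0],0,0],
  ],
)

```text
time_s: 1.98
ee_pos: [0.459, 0.076, 0.1682]
tool_rot: [-179.8, -0.0, 90.1]
force: [0.9, -0.0, 0.3]
width: 0.0853
gripper_force: 0.0
```

```bash
python3 - <<'E'
from h import *
print(state()["ee_pos"],state()["tool_rot"])
for n in("scene","top"): cv2.imwrite(f"pics/{n}1.png",capture(n))
a=cv2.imread("pics/top1.png")[100:300,240:490];b=cv2.imread("pics/scene1.png")[120:290,200:470]
o=np.zeros((600,760,3),np.uint8)
o[:400,:500]=cv2.convertScaleAbs(cv2.resize(a,None,fx=2,fy=2,interpolation=3),alpha=1.4)
o[:,:]=0
o=np.hstack([cv2.convertScaleAbs(cv2.resize(a,(400,320),interpolation=3),alpha=1.4),cv2.resize(b,(400,320),interpolation=3)])
cv2.imwrite("pics/crop1.png",o)
E
```

```text
[0.459  0.076  0.1682] [-179.8422   -0.0247   90.0862]
```

View pics/crop1.png

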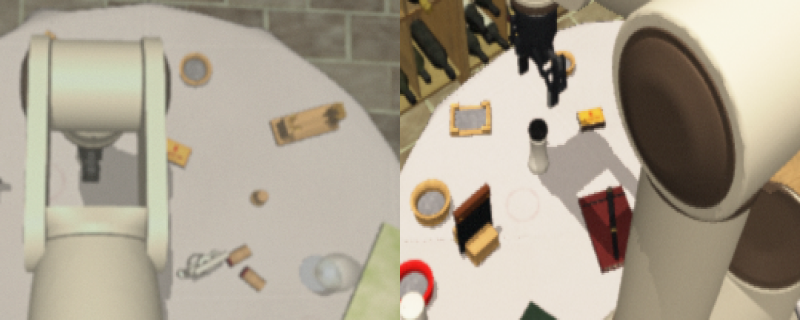

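The fingers are centred above the pump (scene crop ~541,85 above 538,128) and the stopper now shows in the top view at (402,223). Descending to grasp.

Call:
arm_command(
  motion=[
    [[0,0,0.17],0,0],
    [[0,0,0.17],0,0],
    [[0,0,0.17],0,0],
    [[0,0,0],0,0],
    [[0,0,0],0,1],
    [[0,0,0],0,1],
    [[0,0,0],0,1],
    [[0,0,0],0,1],
    [[0,0,0],0,1],
  ],
  grip_force=30,
)

```text
time_s: 3.2
ee_pos: [0.4599, 0.0741, 0.069]
tool_rot: [179.9, -0.0, 89.9]
force: [0.5, 0.8, 9.4]
width: 0.0376
gripper_force: 29.1
```

```bash
python3 - <<'E'
from h import *
t=cv2.imread("pics/top1.png")
c=comps("top",t,(5,50,80),(30,255,255),(385,140,480,240),15);show("t",c)
edges("stand","top",c[-1] if cv2.contourArea(c[-1])>300 else c[0],.03)
E
python3 plan.py 0.4586 0.076 0.13 90; python3 plan.py 0.521 0.301 0.13 90
```

```text
t cen [401.6 223.1] area 74.0 rect [401.5 223.    9.2  10.6  45. ]
t cen [431.9 176.6] area 717.5 rect [433.1 176.3  17.4  47.5  74.1]
t cen [416.  180.6] area 41.5 rect [416.  180.5   9.    6.   90. ]
t cen [447.2 172.3] area 46.5 rect [447.  172.5   9.    6.   90. ]
stand cen [ 0.3851 -0.2261  0.03  ] len [0.0308 0.0258] ang [ -45.9057 -135.5442]
from [0.4599 0.0741 0.069 ] 89.88 rows 2
[[0.005, -0.003, -0.152], np.float64(-0.0002)]
[[0.005, -0.003, -0.152], np.float64(-0.0002)]
from [0.4599 0.0741 0.069 ] 89.88 rows 5
[[0.227, 0.061, -0.061], np.float64(-0.0001)]
[[0.227, 0.061, -0.061], np.float64(-0.0001)]
[[0.227, 0.061, -0.061], np.float64(-0.0001)]
[[0.227, 0.061, -0.061], np.float64(-0.0001)]
[[0.227, 0.061, -0.061], np.float64(-0.0001)]
```

Call:
arm_command(
  motion=[
    [[0,0,-0.2],0,1],
    [[0,0,-0.2],0,1],
    [[0.227,0.061,0],0,1],
    [[0.227,0.061,0],0,1],
    [[0.227,0.061,0],0,1],
    [[0.227,0.061,0],0,1],
    [[0.227,0.061,0],0,1],
    [[0,0,0],0,1],
  ],
)

```text
time_s: 4.2
ee_pos: [0.5207, 0.3035, 0.1476]
tool_rot: [-180.0, -0.0, 90.0]
force: [0.5, 0.0, -2.3]
width: 0.0374
gripper_force: 30.5
```

```bash
python3 - <<'E'
from h import *
print(state()["ee_pos"],state()["width"])
for n in("scene","top"): cv2.imwrite(f"pics/{n}2.png",capture(n))
a=cv2.imread("pics/top2.png")[100:300,130:490];b=cv2.imread("pics/scene2.png")[100:290,160:480]
cv2.imwrite("pics/crop2.png",np.vstack([cv2.convertScaleAbs(cv2.resize(a,(540,300),interpolation=3),alpha=1.4),cv2.resize(b,(540,300),interpolation=3)]))
E
python3 plan.py 0.521 0.301 0.077 90
```

```text
[0.5207 0.3035 0.1476] 0.03741752282643687
from [0.5204 0.301  0.1477] 89.92 rows 2
[[-0.0, 0.002, 0.177], np.float64(-0.0001)]
[[-0.0, 0.002, 0.177], np.float64(-0.0001)]
```

View pics/crop2.png

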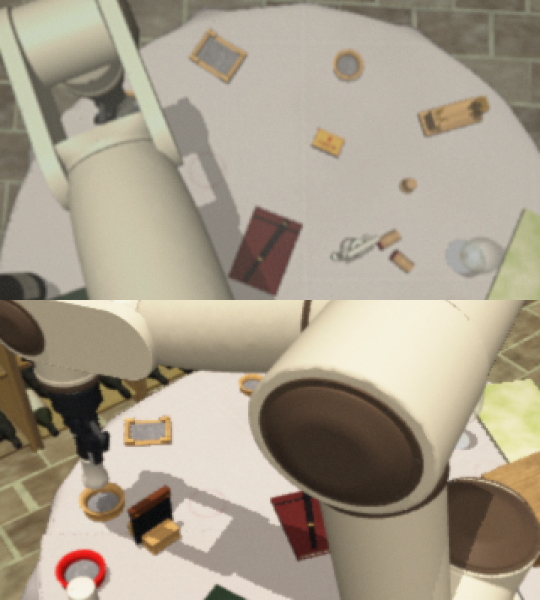

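The pump hangs over the well (scene crop ~95,475 above the well at 102,500). Lowering it and releasing.

Call:
arm_command(
  motion=[
    [[0,0,0.12],0,1],
    [[0,0,0.12],0,1],
    [[0,0,0.08],0,1],
    [[0,0,0.023],0,1],
    [[0,0,0],0,1],
    [[0,0,0],0,0],
    [[0,0,0],0,0],
    [[0,0,0],0,0],
    [[0,0,0],0,0],
  ],
)

```text
time_s: 5.42
ee_pos: [0.5207, 0.301, 0.0793]
tool_rot: [180.0, -0.0, 89.9]
force: [0.5, 0.4, -0.5]
width: 0.0854
gripper_force: 0.0
```

```bash
python3 - <<'E'
from h import *
print(state()["ee_pos"],state()["width"])
E
```

```text
[0.5207 0.301  0.0793] 0.08538163639756004
```

```bash
python3 -c "
from plan import *
plan([.409,.266,.175],95.5,p=[.5207,.301,.175])"
```

```text
from [0.5207 0.301  0.175 ] 89.87 rows 3
[[-0.059, -0.186, -0.0], np.float64(-0.0052)]
[[-0.053, -0.188, -0.0], np.float64(-0.0052)]
[[-0.046, -0.189, -0.0], np.float64(-0.0052)]
```

Call:
arm_command(
  motion=[
    [[0,0,-0.24],0,0],
    [[0,0,-0.24],0,0],
    [[-0.059,-0.186,0],-0.0052,0],
    [[-0.053,-0.188,0],-0.0052,0],
    [[-0.046,-0.189,0],-0.0052,0],
    [[0,0,0],0,0],
  ],
)

```text
time_s: 6.18
ee_pos: [0.4073, 0.2656, 0.1757]
tool_rot: [180.0, -0.0, 95.6]
force: [0.7, 1.0, 0.3]
width: 0.0852
gripper_force: 0.0
```

```bash
python3 - <<'E'
from h import *
for n in("scene","top"): cv2.imwrite(f"pics/{n}3.png",capture(n))
a=cv2.imread("pics/top3.png")[120:270,150:330];b=cv2.imread("pics/scene3.png")[130:280,160:340]
cv2.imwrite("pics/crop3.png",np.hstack([cv2.convertScaleAbs(cv2.resize(a,(400,333),interpolation=3),alpha=1.4),cv2.resize(b,(400,333),interpolation=3)]))
E
python3 plan.py 0.409 0.266 0.079 95.5
```

```text
from [0.4092 0.2661 0.1756] 95.48 rows 2
[[-0.0, -0.0, 0.241], np.float64(-0.0)]
[[-0.0, -0.0, 0.241], np.float64(-0.0)]
```

View pics/crop3.png

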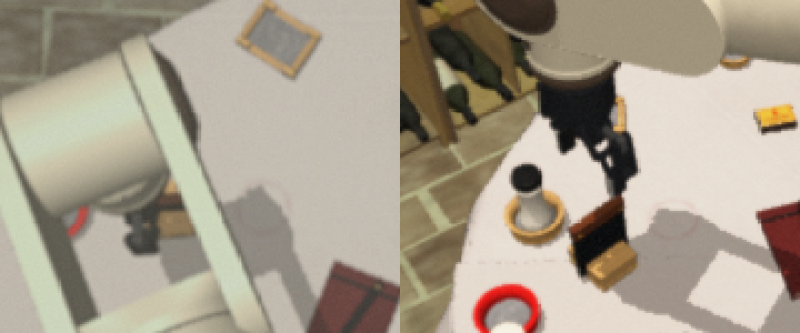

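The pump stands upright in its well (scene crop 535,205) and the gripper is above the rail. Descending and pinching it.

Call:
arm_command(
  motion=[
    [[0,0,0.2],0,0],
    [[0,0,0.2],0,0],
    [[0,0,0.085],0,0],
    [[0,0,0],0,0],
    [[0,0,0],0,1],
    [[0,0,0],0,1],
    [[0,0,0],0,1],
    [[0,0,0],0,1],
    [[0,0,0],0,1],
    [[0,0,0],0,1],
  ],
  grip_force=60,
)

```text
time_s: 7.52
ee_pos: [0.4094, 0.2661, 0.0786]
tool_rot: [179.9, -0.0, 95.5]
force: [1.2, 0.0, 5.8]
width: 0.0129
gripper_force: 59.5
```

```bash
python3 - <<'E'
from h import *
print(state()["ee_pos"],state()["width"],state()["tool_rot"])
E
```

```text
[0.4094 0.2661 0.0786] 0.012927626811576824 [179.9409  -0.0229  95.4879]
```

Call:
arm_command(
  motion=[
    [[0,0,-0.15],0,1],
    [[0,0,-0.25],0,1],
    [[0,0,-0.25],0,1],
    [[0,0,0],0,1],
  ],
)

```text
time_s: 8.02
ee_pos: [0.41, 0.2665, 0.2115]
tool_rot: [179.7, -0.1, 95.5]
force: [-0.4, -0.4, -2.1]
width: 0.0135
gripper_force: 59.4
```

```bash
python3 - <<'E'
from h import *
print(state()["ee_pos"],state()["width"],state()["tool_rot"])
P=proj("scene",[[.52,-.32,.0],[.52,-.32,.08],[.385,-.226,.037]]);print(P)
s=capture("scene");t=capture("top");cv2.imwrite("pics/top4.png",t);cv2.imwrite("pics/scene4.png",s)
b=s[120:300,200:460];a=t[140:260,370:490]
cv2.imwrite("pics/crop4.png",np.hstack([cv2.convertScaleAbs(cv2.resize(a,(360,360),interpolation=3),alpha=1.5),cv2.resize(b,(440,360),interpolation=3)]))
E
```

```text
[0.41   0.2665 0.2115] 0.013502656728030074 [179.7074  -0.1075  95.492 ]
[[369.1888 148.8761]
 [371.906  131.6043]
 [378.6889 172.8681]]
```

View pics/crop4.png

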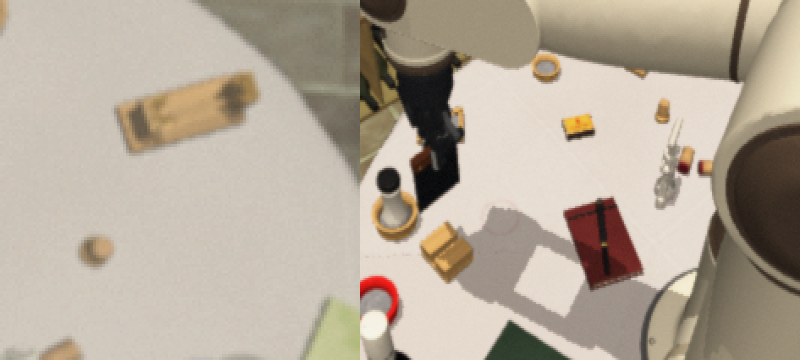

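The slate is lifted cleanly; the stopper shows in both views (top ~(402,223), scene ~(379,175)). The stand is just hidden behind the forearm, so I'll raise the arm and look again.

Call:
arm_command(
  motion=[
    [[0,0,-0.3],0,1],
    [[0,0,-0.3],0,1],
    [[0,0,-0.3],0,1],
    [[0,0,0],0,1],
  ],
)

```text
time_s: 8.62
ee_pos: [0.4096, 0.2662, 0.3908]
tool_rot: [179.8, -0.1, 95.5]
force: [0.3, 0.6, -2.6]
width: 0.0132
gripper_force: 59.3
```

```bash
python3 - <<'E'
from h import *
print(state()["ee_pos"],state()["width"])
s=capture("scene");t=capture("top");cv2.imwrite("pics/top5.png",t);cv2.imwrite("pics/scene5.png",s)
b=s[100:200,320:460];a=t[140:240,380:480]
cv2.imwrite("pics/crop5.png",np.hstack([cv2.convertScaleAbs(cv2.resize(a,(300,300),interpolation=3),alpha=1.5),cv2.resize(b,(490,300),interpolation=3)]))
c=comps("top",t,(5,50,60),(30,255,255),(385,140,480,240),15);show("t",c)
c=comps("s",s,(5,60,60),(30,255,255),(340,110,400,190),15);show("s",c)
E
```

```text
[0.4096 0.2662 0.3908] 0.013215777898665654
t cen [401.7 223.2] area 74.0 rect [402.  223.5   9.   10.   90. ]
t cen [432.  176.5] area 715.5 rect [433.  176.5  17.3  47.7  74.7]
s cen [378.6 175.5] area 72.5 rect [378. 175.  12.   8.  90.]
s cen [367.7 128.6] area 1375.5 rect [369.5 134.   48.   59.   90. ]
s cen [395.5 128. ] area 18.0 rect [395.5 128.    4.    5.   90. ]
s cen [388.4 123.4] area 21.5 rect [388.5 123.5   5.    5.   90. ]
s cen [395.1 121.9] area 29.0 rect [395. 122.   6.   6.   0.]
s cen [367.5 115. ] area 18.0 rect [367.5 115.    4.    5.   90. ]
```

View pics/crop5.png

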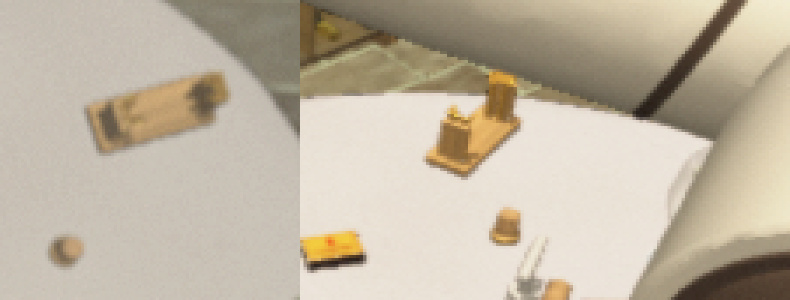

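The stand is now clear in both views: foot corners at top (412,191), (408,175), (451,180) and scene (366,159), (356,152), (383,141). I'll triangulate those.

```bash
python3 - <<'E'
from h import *
T=[(412.3,191),(408,175.3),(451.3,180.3)];S=[(366.3,158.5),(355.7,151.7),(382.9,141)]
print(tri(T,S))
for z in(0,.014):
    p=plane("top",T,z); q=plane("scene",S,z); print(z,p[:,:2].tolist(),"sc",q[:,:2].tolist())
p=plane("top",T,.007);print("len",np.linalg.norm(p[1]-p[0]),np.linalg.norm(p[2]-p[0]),"cen",(p[1]+p[2])/2,"ang",np.degrees(np.arctan2(*(p[2]-p[0])[1::-1])),np.degrees(np.arctan2(*(p[1]-p[0])[1::-1])))
# hull-based lines: foot edges from oak mask in top
t=cv2.imread("pics/top5.png");c=comps("top",t,(5,50,60),(30,255,255),(400,150,470,205),100)[0].reshape(-1,2)
print(cv2.approxPolyDP(cv2.convexHull(c),1.2,True).reshape(-1,2).tolist())
x=c[(c[:,0]>416)&(c[:,0]<448)]; lo=np.array([[u,x[x[:,0]==u][:,1].max()+.5] for u in range(417,448)],float)
vx,vy,x0,y0=cv2.fitLine(lo.astype(np.float32),cv2.DIST_HUBER,0,.01,.01).ravel()
e=plane("top",[(x0-15*vx,y0-15*vy),(x0+15*vx,y0+15*vy)],.007);d=e[1]-e[0];print("near edge ang",np.degrees(np.arctan2(d[1],d[0])),e[:,:2])
# stopper
print("stopper",tri([(401.8,223.1)],[(378.6,175.5)]),plane("top",[(401.8,223.1)],.03))
E
```

```text
[[ 0.4807 -0.2656  0.0109  0.0002]
 [ 0.5246 -0.2529  0.0193  0.0017]
 [ 0.514  -0.3838  0.0087  0.    ]]
0 [[0.4826155739872786, -0.2688241022666638], [0.5294179681589612, -0.2576441426289201], [0.5158567968429092, -0.3870921820877984]] sc [[0.4886929436215083, -0.2749453485274769], [0.5389710396452686, -0.27005980422139675], [0.5206473280369462, -0.39230046772649874]]
0.014 [[0.48004315741252407, -0.26481700103657285], [0.5263315793078798, -0.2537598169406782], [0.5129193334093053, -0.38178629015953247]] sc [[0.4785144744070787, -0.26285202792281714], [0.5280861385267017, -0.25803512790997474], [0.5100198840519233, -0.37855825014935107]]
len 0.04785496473057327 0.12217623559713738 cen [ 0.5211 -0.3201  0.007 ] ang -74.30109332795999 13.43481424263732
[[454, 164], [456, 172], [450, 180], [413, 190], [409, 179], [410, 174], [443, 165]]
near edge ang -74.24530597144762 [[ 0.4857 -0.2834]
 [ 0.5103 -0.3706]]
stopper [[ 0.3855 -0.2289  0.0226  0.0001]] [[ 0.3848 -0.2269  0.03  ]]
```

```bash
python3 plan.py 0.52 -0.3175 0.23 105.75 52
```

```text
from [0.4091 0.266  0.3866] 95.49 rows 12
[[-0.246, 0.023, 0.065], np.float64(-0.0024)]
[[-0.247, 0.019, 0.065], np.float64(-0.0024)]
[[-0.247, 0.015, 0.065], np.float64(-0.0024)]
[[-0.247, 0.012, 0.065], np.float64(-0.0024)]
[[-0.247, 0.008, 0.065], np.float64(-0.0024)]
[[-0.247, 0.004, 0.065], np.float64(-0.0024)]
[[-0.247, 0.001, 0.065], np.float64(-0.0024)]
[[-0.247, -0.003, 0.065], np.float64(-0.0024)]
[[-0.247, -0.007, 0.065], np.float64(-0.0024)]
[[-0.247, -0.01, 0.065], np.float64(-0.0024)]
[[-0.247, -0.014, 0.065], np.float64(-0.0024)]
[[-0.247, -0.018, 0.065], np.float64(-0.0024)]
```

Call:
arm_command(
  motion=[
    [[-0.246,0.023,0.065],-0.0024,1],
    [[-0.247,0.019,0.065],-0.0024,1],
    [[-0.247,0.015,0.065],-0.0024,1],
    [[-0.247,0.012,0.065],-0.0024,1],
    [[-0.247,0.008,0.065],-0.0024,1],
    [[-0.247,0.004,0.065],-0.0024,1],
    [[-0.247,0.001,0.065],-0.0024,1],
    [[-0.247,-0.003,0.065],-0.0024,1],
    [[-0.247,-0.007,0.065],-0.0024,1],
    [[-0.247,-0.01,0.065],-0.0024,1],
  ],
)

```text
time_s: 9.98
ee_pos: [0.5011, -0.2209, 0.2551]
tool_rot: [-179.9, -0.2, 104.1]
force: [0.7, 1.5, -1.1]
width: 0.0129
gripper_force: 59.3
```

Call:
arm_command(
  motion=[
    [[-0.247,-0.014,0.065],-0.0024,1],
    [[-0.247,-0.018,0.065],-0.0024,1],
    [[0,0,0],0,1],
    [[0,0,0],0,1],
  ],
)

```text
time_s: 10.48
ee_pos: [0.5198, -0.3164, 0.2302]
tool_rot: [-179.9, -0.2, 105.8]
force: [0.2, 0.1, -1.3]
width: 0.0128
gripper_force: 59.2
```

```bash
python3 - <<'E'
from h import *
print(state()["ee_pos"],state()["width"])
s=capture("scene");t=capture("top");cv2.imwrite("pics/top6.png",t);cv2.imwrite("pics/scene6.png",s)
b=s[60:200,300:460];a=t[100:240,340:500]
cv2.imwrite("pics/crop6.png",np.hstack([cv2.convertScaleAbs(cv2.resize(a,(400,350),interpolation=3),alpha=1.5),cv2.resize(b,(400,350),interpolation=3)]))
E
python3 plan.py 0.52 -0.3175 0.17 105.75 20
```

```text
[ 0.5198 -0.3164  0.2302] 0.01283362868697468
from [ 0.5203 -0.3159  0.2317] 105.9 rows 4
[[-0.002, -0.001, 0.077], np.float64(0.0001)]
[[-0.002, -0.001, 0.077], np.float64(0.0001)]
[[-0.002, -0.001, 0.077], np.float64(0.0001)]
[[-0.002, -0.001, 0.077], np.float64(0.0001)]
```

View pics/crop6.png

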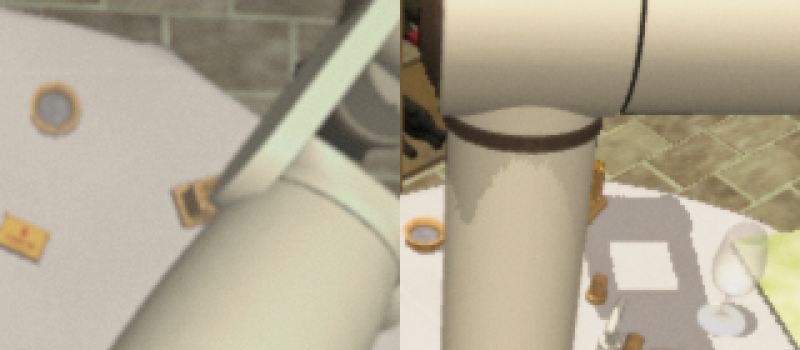

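The arm hides the stand, so I'll lower slowly and check forces.

Call:
arm_command(
  motion=[
    [[-0.006,0,0.15],0,1],
    [[0,0,0.15],0,1],
    [[0,0,0.1],0,1],
    [[0,0,0.05],0,1],
    [[0,0,0.03],0,1],
    [[0,0,0],0,1],
  ],
)

```text
time_s: 11.32
ee_pos: [0.521, -0.3181, 0.1366]
tool_rot: [180.0, 0.1, 105.9]
force: [1.3, -2.2, -3.1]
width: 0.013
gripper_force: 58.9
```

Call:
arm_command(
  motion=[
    [[0,0,0.04],0,1],
    [[0,0,0.04],0,1],
    [[0,0,0.04],0,1],
    [[0,0,0],0,1],
  ],
)

```text
time_s: 11.82
ee_pos: [0.5205, -0.3181, 0.1108]
tool_rot: [-180.0, -0.0, 105.8]
force: [1.3, -4.4, -4.1]
width: 0.0125
gripper_force: 58.8
```

Call:
arm_command(
  motion=[
    [[-0.007,0,0.04],0,1],
    [[0,0,0.04],0,1],
    [[0,0,0.03],0,1],
    [[0,0,0.015],0,1],
    [[0,0,0],0,1],
  ],
)

```text
time_s: 12.45
ee_pos: [0.521, -0.3192, 0.0868]
tool_rot: [-180.0, -0.0, 105.9]
force: [0.0, -0.9, -1.1]
width: 0.0132
gripper_force: 59.1
```

Everything slides freely, with the edge about 2 mm above the foot. Seating and releasing.

Call:
arm_command(
  motion=[
    [[0,0,0.008],0,1],
    [[0,0,0],0,1],
    [[0,0,0],0,0.3],
    [[0,0,0],0,0],
    [[0,0,0],0,0],
    [[0,0,0],0,0],
    [[0,0,-0.1],0,0],
    [[0,0,-0.25],0,0],
    [[0,0,-0.25],0,0],
    [[0,0,0],0,0],
  ],
  grip_force=30,
)

```text
time_s: 13.7
ee_pos: [0.5222, -0.3202, 0.2098]
tool_rot: [179.8, 0.3, 105.9]
force: [0.3, 0.8, -0.8]
width: 0.0853
gripper_force: 0.0
```

```bash
python3 plan.py 0.385 -0.2285 0.12 105.75
```

```text
from [ 0.5222 -0.3202  0.2098] 105.86 rows 4
[[0.157, -0.134, 0.112], np.float64(0.0001)]
[[0.157, -0.134, 0.112], np.float64(0.0001)]
[[0.157, -0.134, 0.112], np.float64(0.0001)]
[[0.157, -0.134, 0.112], np.float64(0.0001)]
```

Call:
arm_command(
  motion=[
    [[0.157,-0.134,0.1],0,0],
    [[0.157,-0.134,0.1],0,0],
    [[0.157,-0.134,0.1],0,0],
    [[0.157,-0.134,0.1],0,0],
    [[0,0,0],0,0],
    [[0,0,0],0,0],
  ],
)

```text
time_s: 14.45
ee_pos: [0.384, -0.2282, 0.1257]
tool_rot: [180.0, 0.0, 105.9]
force: [0.2, 0.6, 0.0]
width: 0.0854
gripper_force: 0.0
```

```bash
python3 - <<'E'
from h import *
s=capture("scene");t=capture("top");cv2.imwrite("pics/top7.png",t);cv2.imwrite("pics/scene7.png",s)
b=s[80:220,300:460];a=t[130:270,340:500]
cv2.imwrite("pics/crop7.png",np.hstack([cv2.convertScaleAbs(cv2.resize(a,(400,350),interpolation=3),alpha=1.5),cv2.resize(b,(400,350),interpolation=3)]))
E
python3 plan.py 0.385 -0.2285 0.0125 105.75
```

```text
from [ 0.3844 -0.2285  0.1258] 105.86 rows 3
[[-0.0, 0.001, 0.189], np.float64(0.0001)]
[[-0.0, 0.001, 0.189], np.float64(0.0001)]
[[-0.0, 0.001, 0.189], np.float64(0.0001)]
```

View pics/crop7.png

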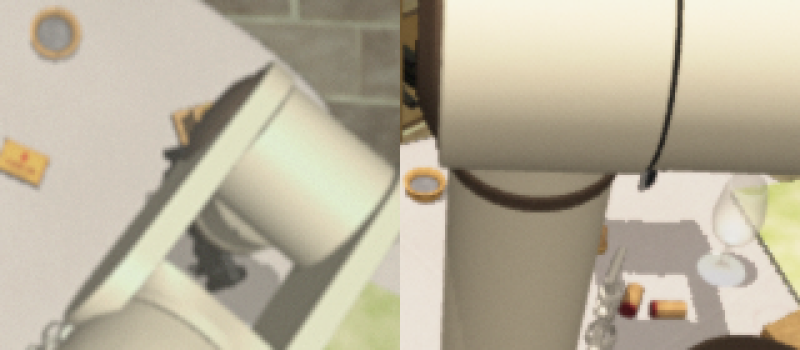

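```bash
python3 -c "
from h import *
print(plane('scene',[(428,187),(406,199.5),(389,199)],0), plane('top',[(452,270)],0.08))"
```

```text
[[ 0.2582 -0.3401 -0.    ]
 [ 0.2654 -0.2388 -0.    ]
 [ 0.3013 -0.1965  0.    ]] [[ 0.2533 -0.3468  0.08  ]]
```

Call:
arm_command(
  motion=[
    [[0,0,0.189],0,0],
    [[0,0,0.189],0,0],
    [[0,0,0.15],0,0],
    [[0,0,0.036],0,0],
    [[0,0,0],0,0],
  ],
)

```text
time_s: 15.18
ee_pos: [0.3841, -0.2282, 0.0131]
tool_rot: [180.0, -0.0, 105.9]
force: [-0.7, 1.1, 0.3]
width: 0.0855
gripper_force: 0.0
```

Call:
arm_command(
  motion=[
    [[0,0,0],0,1],
    [[0,0,0],0,1],
    [[0,0,0],0,1],
    [[0,0,0],0,1],
    [[0,0,0],0,1],
    [[0,0,0],0,1],
  ],
  grip_force=25,
)

```text
time_s: 15.92
ee_pos: [0.3839, -0.2281, 0.0132]
tool_rot: [180.0, 0.0, 105.9]
force: [-2.1, 1.2, 7.3]
width: 0.0238
gripper_force: 24.4
```

```bash
python3 -c "
from plan import *
print(state()['ee_pos'])
plan([.6203,-.119,.11],105.9,p=[.3845,-.2285,.11])"
```

```text
[ 0.3839 -0.2281  0.0132]
from [ 0.3845 -0.2285  0.11  ] 105.86 rows 5
[[0.041, 0.257, -0.0], np.float64(-0.0)]
[[0.041, 0.257, -0.0], np.float64(-0.0)]
[[0.041, 0.257, -0.0], np.float64(-0.0)]
[[0.041, 0.257, -0.0], np.float64(-0.0)]
[[0.041, 0.257, -0.0], np.float64(-0.0)]
```

Call:
arm_command(
  motion=[
    [[0,0,-0.25],0,1],
    [[0,0,-0.25],0,1],
    [[0.041,0.257,0],0,1],
    [[0.041,0.257,0],0,1],
    [[0.041,0.257,0],0,1],
    [[0.041,0.257,0],0,1],
    [[0.041,0.257,0],0,1],
    [[0,0,0],0,1],
    [[0,0,0],0,1],
  ],
)

```text
time_s: 17.05
ee_pos: [0.6192, -0.1182, 0.1123]
tool_rot: [-179.9, -0.0, 105.9]
force: [-0.2, -0.4, -0.5]
width: 0.024
gripper_force: 24.9
```

```bash
python3 - <<'E'
from h import *
print(state()["ee_pos"])
s=capture("scene");t=capture("top");cv2.imwrite("pics/top8.png",t);cv2.imwrite("pics/scene8.png",s)
b=s[80:260,280:460];a=t[100:240,310:490]
cv2.imwrite("pics/crop8.png",np.hstack([cv2.convertScaleAbs(cv2.resize(a,(400,311),interpolation=3),alpha=1.5),cv2.resize(b,(311,311),interpolation=3)]))
E
python3 plan.py 0.6203 -0.119 0.05 105.9
```

```text
[ 0.6192 -0.1182  0.1123]
from [ 0.6189 -0.1188  0.1129] 105.82 rows 2
[[-0.001, 0.003, 0.157], np.float64(-0.0001)]
[[-0.001, 0.003, 0.157], np.float64(-0.0001)]
```

View pics/crop8.png

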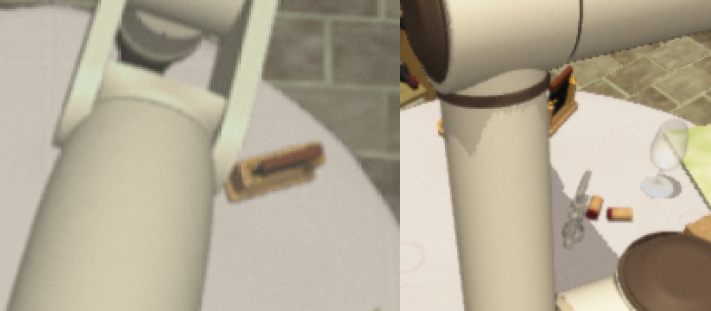

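The slate stands in the stand (top crop ~(290,160)) and the stopper is no longer on the table. Lowering the stopper into its well.

Call:
arm_command(
  motion=[
    [[0,0.006,0.18],0,1],
    [[0,0,0.15],0,1],
    [[0,0,0.08],0,1],
    [[0,0,0.037],0,1],
    [[0,0,0],0,1],
    [[0,0,0],0,1],
  ],
)

```text
time_s: 17.9
ee_pos: [0.6213, -0.1181, 0.0244]
tool_rot: [179.9, 0.0, 105.9]
force: [-0.1, 0.3, -0.7]
width: 0.0242
gripper_force: 24.9
```

Call:
arm_command(
  motion=[
    [[0,0,0.012],0,1],
    [[0,0,0],0,1],
    [[0,0,0],0,0.4],
    [[0,0,0],0,0],
    [[0,0,0],0,0],
    [[0,0,-0.02],0,0],
    [[0,0,-0.1],0,0],
    [[0,0,-0.25],0,0],
    [[0,0,0],0,0],
  ],
)

```text
time_s: 19.02
ee_pos: [0.6229, -0.1185, 0.1005]
tool_rot: [179.6, 0.2, 105.9]
force: [-0.1, 0.3, -0.4]
width: 0.0853
gripper_force: 0.0
```

```bash
python3 plan.py 0.4675 -0.078 0.09 66; python3 - <<'E'
from h import *
p=np.array([0.4675,-.078])
E
```

```text
from [ 0.6229 -0.1185  0.1005] 105.86 rows 4
[[0.102, -0.173, 0.013], np.float64(0.0277)]
[[0.07, -0.188, 0.013], np.float64(0.0277)]
[[0.037, -0.197, 0.013], np.float64(0.0277)]
[[0.002, -0.201, 0.013], np.float64(0.0277)]
```

Call:
arm_command(
  motion=[
    [[0.102,-0.173,0.013],0.0277,0],
    [[0.07,-0.188,0.013],0.0277,0],
    [[0.037,-0.197,0.013],0.0277,0],
    [[0.002,-0.201,0.013],0.0277,0],
    [[0,0,0],0,0],
    [[0,0,0],0,0],
  ],
)

```text
time_s: 19.77
ee_pos: [0.4661, -0.0776, 0.0853]
tool_rot: [179.9, -0.0, 66.0]
force: [0.5, 0.2, 1.0]
width: 0.0854
gripper_force: 0.0
```

```bash
python3 plan.py 0.4675 -0.078 0.003 66;python3 - <<'E'
from h import *
s=capture("scene");t=capture("top");cv2.imwrite("pics/top9.png",t);cv2.imwrite("pics/scene9.png",s)
b=s[120:260,270:410];a=t[110:250,300:480]
cv2.imwrite("pics/crop9.png",np.hstack([cv2.convertScaleAbs(cv2.resize(a,(450,350),interpolation=3),alpha=1.5),cv2.resize(b,(350,350),interpolation=3)]))
E
```

```text
from [ 0.4661 -0.0776  0.0853] 66.04 rows 2
[[0.0, 0.004, 0.206], np.float64(0.0001)]
[[0.0, 0.004, 0.206], np.float64(0.0001)]
```

View pics/crop9.png

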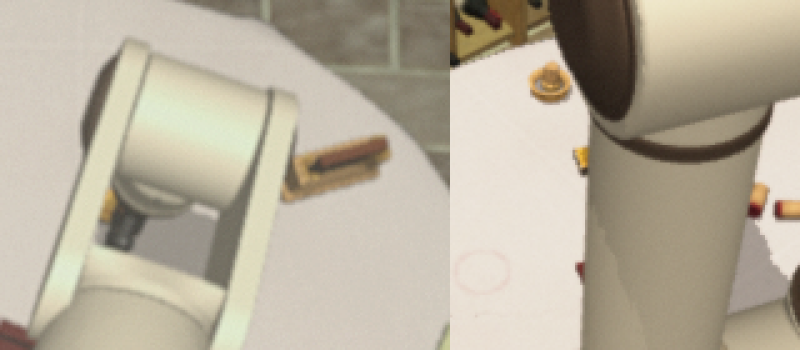

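The stopper stands in its well (scene crop 549,78). Now descending on the matchbox.

Call:
arm_command(
  motion=[
    [[0,0.004,0.2],0,0],
    [[0,0,0.15],0,0],
    [[0,0,0.06],0,0],
    [[0,0,0],0,0],
    [[0,0,0],0,0.5],
    [[0,0,0],0,1],
    [[0,0,0],0,1],
    [[0,0,0],0,1],
    [[0,0,0],0,1],
  ],
  grip_force=20,
)

```text
time_s: 21.0
ee_pos: [0.4666, -0.0778, 0.0033]
tool_rot: [179.9, -0.0, 66.0]
force: [-2.3, 1.0, 6.0]
width: 0.0376
gripper_force: 20.5
```

```bash
python3 -c "
from plan import *
print(state()['ee_pos'])
plan([.6365,.1335,.1],58,p=[.467,-.078,.1])"
```

```text
[ 0.4666 -0.0778  0.0033]
from [ 0.467 -0.078  0.1  ] 65.97 rows 5
[[0.262, 0.069, -0.0], np.float64(0.0044)]
[[0.264, 0.061, -0.0], np.float64(0.0044)]
[[0.266, 0.054, -0.0], np.float64(0.0044)]
[[0.267, 0.047, -0.0], np.float64(0.0044)]
[[0.268, 0.039, -0.0], np.float64(0.0044)]
```

Call:
arm_command(
  motion=[
    [[0,0,-0.2],0,1],
    [[0,0,-0.28],0,1],
    [[0.262,0.069,0],0.0044,1],
    [[0.264,0.061,0],0.0044,1],
    [[0.266,0.054,0],0.0044,1],
    [[0.267,0.047,0],0.0044,1],
    [[0.268,0.039,0],0.0044,1],
    [[0,0,0],0,1],
    [[0,0,0],0,1],
  ],
)

```text
time_s: 22.12
ee_pos: [0.6353, 0.1338, 0.0984]
tool_rot: [-180.0, 0.0, 58.1]
force: [0.4, -0.2, 0.7]
width: 0.0376
gripper_force: 20.6
```

```bash
python3 plan.py 0.6365 0.1335 0.012 58 30
```

```text
from [0.6353 0.1338 0.0984] 58.09 rows 3
[[0.001, 0.002, 0.144], np.float64(0.0001)]
[[0.001, 0.002, 0.144], np.float64(0.0001)]
[[0.001, 0.002, 0.144], np.float64(0.0001)]
```

Call:
arm_command(
  motion=[
    [[0.003,0.006,0.18],0,1],
    [[0,0,0.15],0,1],
    [[0,0,0.08],0,1],
    [[0,0,0.025],0,1],
    [[0,0,0],0,1],
    [[0,0,0.008],0,1],
    [[0,0,0],0,1],
  ],
)

```text
time_s: 23.0
ee_pos: [0.6373, 0.1338, 0.0105]
tool_rot: [180.0, -0.0, 58.1]
force: [-0.2, 0.2, -0.8]
width: 0.0379
gripper_force: 20.6
```

Call:
arm_command(
  motion=[
    [[0,0,0],0,0.4],
    [[0,0,0],0,0.2],
    [[0,0,0],0,0],
    [[0,0,0],0,0],
    [[0,0,-0.05],0,0],
    [[0,0,-0.25],0,0],
    [[0,0,-0.3],0,0],
    [[0,0,-0.3],0,0],
  ],
)

```text
time_s: 24.0
ee_pos: [0.6367, 0.1337, 0.1927]
tool_rot: [180.0, -0.0, 58.1]
force: [0.6, 1.1, -0.6]
width: 0.0851
gripper_force: 0.0
```

Call:
arm_command(
  motion=[
    [[-0.25,-0.15,-0.1],0,0],
    [[-0.25,-0.15,-0.1],0,0],
    [[-0.25,-0.15,-0.1],0,0],
    [[-0.2,-0.1,0],0,0],
    [[0,0,0],0,0],
    [[0,0,0],0,0],
  ],
)

```text
time_s: 24.75
ee_pos: [0.4434, 0.0308, 0.2506]
tool_rot: [179.9, -0.0, 58.0]
force: [0.3, -0.1, -0.2]
width: 0.0854
gripper_force: 0.0
```

```bash
python3 - <<'E'
from h import *
s=capture("scene");t=capture("top");cv2.imwrite("pics/top10.png",t);cv2.imwrite("pics/scene10.png",s)
b=s[120:270,190:390];a=t[110:260,180:480]
cv2.imwrite("pics/crop10.png",np.vstack([cv2.convertScaleAbs(cv2.resize(a,(600,300),interpolation=3),alpha=1.5),cv2.resize(b,(600,300),interpolation=3)]))
E
```

```text
(no output)
```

View pics/crop10.png

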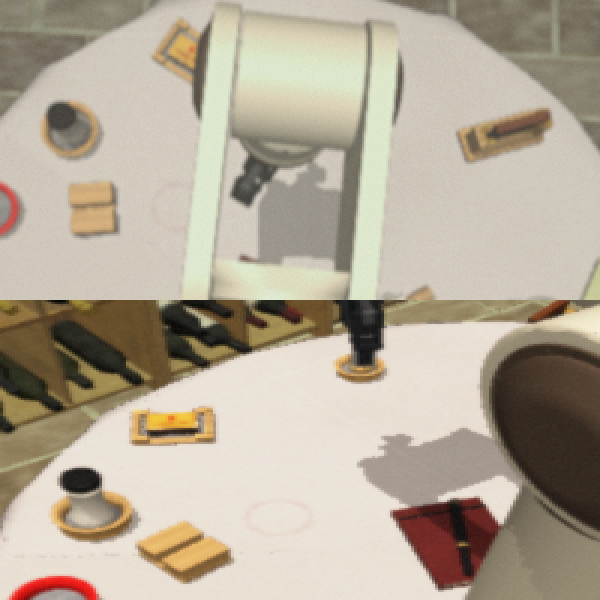

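All four look placed: pump in the well (scene crop 82,500), matchbox in the tray (173,423), slate in the stand. I'll check offsets numerically.

```bash
python3 - <<'E'
from h import *
t=cv2.imread("pics/top10.png");s=cv2.imread("pics/scene10.png")
c=[k for k in comps("t",t,(0,0,0),(180,255,70),(195,150,230,185),30)]
d=[k for k in comps("s",s,(0,0,0),(180,255,60),(205,170,230,190),20)]
m=lambda k:(lambda M:(M['m10']/M['m00'],M['m01']/M['m00']))(cv2.moments(k))
print("pump (well .521 .301)",tri([m(c[0])],[m(d[0])]))
r=comps("t",t,(0,60,30),(13,255,120),(405,155,470,190),30);show("rail",r)
for k in r: edges("rail (stand .520 -.3175, -74.2)","top",k,.114)
b=comps("s",s,(15,150,120),(30,255,255),(236,152,262,172),20);show("b",b)
for k in b: edges("label (tray .636 .1335)","scene",k,.021)
s9=cv2.imread("pics/scene9.png")
g=comps("s",s9,(8,80,60),(28,255,255),(300,135,322,165),20);show("stopper+well",g)
E
```

```text
Traceback (most recent call last):
IndexError: list index out of range
```

```bash
python3 - <<'E'
from h import *
t=cv2.imread("pics/top10.png");s=cv2.imread("pics/scene10.png")
c=comps("t",t,(0,0,0),(180,255,75),(200,155,228,175),20);show("pt",c)
d=comps("s",s,(0,0,0),(180,255,80),(200,170,235,195),15);show("ps",d)
m=lambda k:(lambda M:(M['m10']/M['m00'],M['m01']/M['m00']))(cv2.moments(k))
if c and d: print("pump (well .521 .301)",tri([m(c[0])],[m(d[0])]))
r=comps("t",t,(0,60,30),(13,255,120),(405,155,470,190),30)
for k in r: edges("rail (stand .520 -.3175, -74.2)","top",k,.114)
b=comps("s",s,(15,150,120),(30,255,255),(236,152,262,172),20);show("b",b)
for k in b: edges("label (tray .636 .1335)","scene",k,.021)
E
```

```text
pt cen [211.  168.3] area 155.0 rect [212. 168.  12.  16.  90.]
ps cen [207.5 172.4] area 25.0 rect [207.  172.    8.5   4.2  45. ]
pump (well .521 .301) [[0.4973 0.2894 0.2554 0.0423]]
rail (stand .520 -.3175, -74.2) cen [ 0.5172 -0.3173  0.114 ] len [0.0781 0.0144] ang [ -74.5114 -167.804 ]
```

```bash
python3 - <<'E'
from h import *
t=cv2.imread("pics/top10.png");s=cv2.imread("pics/scene10.png")
m=lambda k:(lambda M:(M['m10']/M['m00'],M['m01']/M['m00']))(cv2.moments(k))
c=comps("t",t,(0,0,0),(180,255,60),(200,155,228,175),20);show("pt",c)
d=comps("s",s,(0,0,0),(180,255,60),(205,195,235,225),20);show("ps",d)
print("pump (well .521 .301)",tri([m(c[0])],[m(d[0])]))
b=comps("s",s,(14,170,120),(30,255,255),(238,172,258,190),15);show("b",b)
for k in b: edges("label (tray .636 .1335)","scene",k,.021)
s9=cv2.imread("pics/scene9.png")
g=comps("s",s9,(8,110,40),(28,255,255),(298,140,325,165),10);show("stopper+well (309.4,153.5 before)",g)
print(proj("scene",[.6203,-.119,.045]),proj("top",[.6203,-.119,.03]))
E
```

```text
pt cen [210.3 168. ] area 125.5 rect [210.5 168.   12.   13.   90. ]
ps cen [216.5 210. ] area 101.0 rect [216.5 210.   10.   11.   90. ]
pump (well .521 .301) [[0.5212 0.3005 0.1003 0.0005]]
b cen [246.7 179.9] area 84.0 rect [246.5 180.    6.   15.   90. ]
label (tray .636 .1335) cen [0.6415 0.1311 0.021 ] len [0.0499 0.0281] ang [-127.9742  146.3932]
stopper+well (309.4,153.5 before) cen [309.4 153. ] area 160.0 rect [309.3 153.3  14.8  14.1  45. ]
stopper+well (309.4,153.5 before) cen [305.  153.5] area 18.0 rect [305.  153.5   5.    4.   90. ]
[[309.5134 147.3562]] [[362.3799 141.7367]]
```

```bash
python3 -c "
from bench import *
print(hand_in())"
```

```text
the job is handed in; nothing more can be done
None
```

The job is handed in: the pump and stopper stand in their wells, the matchbox lies label up in the tray, the slate sits on the foot of the stand, and the glass was not touched; the hand-in gave no verdict, and I checked the final placings from camera images.

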